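# Hold a flat bar through the guard slot of a deburring machine

## Task

Pull the cabinet's drawer out to its stop and leave it open, then take the longest of the three flat steel bars out of it and lower it upright, foot first, through the narrow slot in the top guard of the deburring machine until it has pushed the sprung rest inside more than half-way down. Finish while still gripping the bar by its sides and holding it down there: do not let go. Leave the other two bars in the drawer and the other things on the bench where they are.

Things in the scene. Friction and masses are not known exactly. Their poses are not given: they have to be found in the camera images.
- drawer (a joint): how far the only drawer of the grey steel cabinet is out, in m: 0 shut, 0.160 at its stop; about 2 N of friction, stays where left. It slides along -x of drawer_handle. The cabinet is fixed, 250 mm wide, 220 deep, 168 high, with a tray of nuts 25 mm high fixed on the back of its top; cabinet and machine may stand on either side of the bench.
- drawer_handle (a point): middle of the drawer's handle: a level round bar 10 mm thick, 120 mm long, on two end posts, 45 mm out from the drawer front (40 mm gap behind the bar), 144 mm above the bench; cabinet top at 168 mm, drawer front's top edge at 156 mm. x points into the cabinet (drawer opens along -x), y along the bar, z up. Moves with the drawer.
- rack (a point): centre of the top of the plywood rack in the drawer, 60 mm above the bench, 127 mm behind the handle bar along its x; same axes. Three pockets 60 mm apart along y, 43 x 13 mm, 40 mm deep, hold the bars; their feet stand 20 mm above the bench. With the drawer out the pockets lie 90 mm in front of the cabinet. Drawer side walls reach 70 mm above the bench.
- bar_long_mid (a point): The longest of the three plain steel flat bars (section 40 x 10 mm, square ends) that stand upright in the drawer's rack; this one is 130 mm long. This point is its centre, half-way up (65 mm above its foot); about 0.4 kg. x along the 40 mm width, y along the 10 mm thickness, z up along its length. In any of the three pockets.
- bar_long_foot (a point): centre of the lower end face of the longest bar; axes as bar_long_mid.
- bar_long_top (a point): centre of the upper end face of the longest bar; axes as bar_long_mid.
- bar_mid_mid (a point): The middle one of the three plain steel flat bars (section 40 x 10 mm, square ends) that stand upright in the drawer's rack; this one is 95 mm long. Its centre, half-way up. Stays in the drawer.
- bar_short_mid (a point): The shortest of the three plain steel flat bars (section 40 x 10 mm, square ends) that stand upright in the drawer's rack; this one is 75 mm long. Its centre, half-way up. Stays in the drawer.
- slot (a point): centre of the slot in the flat aluminium top guard (170 x 140 x 16 mm) of the deburring machine, at the guard's top face, 110 mm above the bench. x along its 44 mm length, y across its 12 mm width (2 mm to spare for a 10 mm bar, 4 mm lengthwise), z up; 2 mm chamfer at the mouth. Fixed; the motor, 136 mm high, lies over 90 mm from the slot along +x.
- rest_top (a point): centre of the upper face of the sprung rest inside the machine, 50 x 24 mm, straight below the slot: 30 mm under the guard's top face when up. It moves down with the rest.
- rest (a joint): how far the sprung rest is pushed down, in m: 0 up, 0.014 at its stop. It starts to move at about 7 N and needs 11 N at the stop, more than any bar's weight, and springs back up when let go.
- brush: bystander: hand brush with a long handle, lying near the front middle; origin under its middle
- hammer: bystander: hammer lying at the left side; origin under its middle
- grinder: bystander: angle grinder lying at the right side, about 270 x 190 mm; origin under its middle
- square: bystander: triangular steel clamping square 20 mm high, lying at the front left; origin under its middle
- flange: bystander: steel ring flange, 90 mm across, 16 mm high, at the front right; origin under its middle
- spray: bystander: closed can, 60 mm across, 140 mm tall, at the left; origin under its middle
- tin: bystander: small jar, 64 mm across, 60 mm tall, standing at the front, right of the middle; origin under its middle

How it is judged (in metres and radians):
On the way, in this order (a step that is already met when the one before it is completed fails the run):
1. the drawer is out to its stop (within 6 mm) (value of joint drawer above 0.154 m), for 0.2 s.
2. the longest bar is gripped and lifted clear of the open drawer (value of joint drawer above 0.13 m and height (world z) of bar_long_foot above 0.09 m and contact force between the fingers and bar_long above 2 N and z of the grasp point in the frame of bar_long_top below 0.008 m), for 0.1 s.
3. its foot is in the slot, below the guard plate (z of bar_long_foot in the frame of slot below -0.018 m and horizontal distance between bar_long_foot and slot below 0.008 m and contact force between the fingers and bar_long above 2 N and z of the grasp point in the frame of bar_long_top below 0.008 m), for 0.1 s.
At the end, for the whole second after the job is handed in: The longest bar, gripped by its sides, stands still and upright (within 7 deg) in the slot, foot over 34 mm below the guard top and within 8 mm of slot centre, holding the rest over 6 of 14 mm down; drawer over 130 mm out, the other two bars upright in its rack (value of joint rest above 0.006 m and z of bar_long_foot in the frame of slot below -0.034 m and horizontal distance between bar_long_foot and slot below 0.008 m and angle between bar_long_mid's own z axis and vertical below 0.12 rad and linear speed of bar_long below 0.02 m/s and value of joint drawer above 0.13 m and contact force between the fingers and bar_long above 2 N and z of the grasp point in the frame of bar_long_top below 0.008 m and horizontal distance between each of bar_mid_mid, bar_short_mid and rack below 0.1 m and angle between each of bar_mid_mid, bar_short_mid's own z axis and vertical below 0.25 rad and height (world z) of each of bar_mid_mid, bar_short_mid below 0.09 m); the arm keeps its last pose, push and grip.
It fails at once if a bystander is moved more than 40 mm (distance of any of brush, hammer, grinder, square, flange, spray, tin from where it was at the start of the episode above 0.04 m).
It also fails if it takes over 61 s, if anything falls off the work surface, if the arm or the gripper's body presses on something with over 40 N, if the wrist force passes 120 N, or if a joint passes its speed limit or range.

## Robot

A 6-joint arm with a two-finger parallel gripper is mounted at the origin on the work surface. World frame = base frame: x ahead of the robot, y to its left, z up, the work surface at z = 0. Lengths are in mm, angles in rad, forces in N, time in s.
With the tool pointing down it reaches from about 325 to 875 mm from the base axis. Payload 4.4 kg.
Tool frame: the origin (TCP) lies on the centre line of the jaws, within the pads' length; the fingertips stand ahead of it and the grasp point (between the pads) lies 6 mm ahead of it (ctrl.tcp_to_tips is the z of the fingertips in the tool frame, in mm); z points along the fingers, y is the direction in which the jaws open and shut (so a half turn about z gives the same grasp; the last joint's range is limited). The gripper opens to 85 mm and grips with 20 to 120 N. Pads are 22 mm wide; open, the fingers measure 114 mm over their backs; the gripper's body (76 mm by 85 mm) begins 54 mm behind the grasp point. The pads swing forward as they close: fully open they stand 13 mm farther back than shut.
Start: joints at [1.188, 0.207, 1.542, -0, 1.393, -0.15], TCP at [132.104, 559.621, 256.282] pointing down, gripper open.
Joint ranges: [-2.73, 2.73], [-0.86, 2.22], [0.23, 2.46], [-1.11, 4.25], [0.08, 2.63], [-2.82, 2.82]. Speed limits (rad/s): [2.79, 2.79, 3.14, 3.14, 3.14, 3.14].

## Interface

Orientations are given as a 3x3 rotation matrix whose columns are the frame's x, y, z axes.
In Python, from plant import ctrl, sensors, optics gives the robot as it stands. Calls block until the motion is done:
- ctrl.move_ptp(position, orientation): joint-space move of the TCP to a pose.
- ctrl.move_l(position, rot=None, vel=150, threshold=None): straight line of the TCP; rot=None keeps the orientation; vel is the mean speed in mm/s. With threshold (N) it stops when the force on the tool has changed by that much, and returns True; else False.
- ctrl.set_joints(angles): joint-space move.
- ctrl.gripper_to(opening, force=None): finger opening in mm; force is the grip in N (None keeps the last); returns when the fingers have stopped.
- ctrl.hold(seconds).
- ctrl.solve_ik(position, orientation): joint angles nearest the present ones, or None.
- sensors.read_state(): the state.
- optics.grab_frame(name): name is "side" or "top" or "wrist"; returns (picture, depth): 384x512x3 uint8, red, green, blue; 384x512 float32, mm along the optical axis (not along the pixel's ray), 0 where there is no reading.
- optics.camera_params(name): a dict with "mtx" (3x3 intrinsics, pixels), "R" (3x3) and "t" (3): a world point X has camera coordinates R X + t; the wrist camera has in their place "T_tool_cam" (4x4, takes a point from camera to tool coordinates, whose origin is the TCP and whose axes are the flange's). Camera axes: x right, y down, z forward; pixel columns grow to the right and rows downward; lengths in mm; the calibration is good to about 2 mm. A picture is of the moment at which its call begins: read the wrist's pose just before it. camera_params takes no time and is no camera call.
A pose or a line that the arm cannot do raises ctrl.MotionError and nothing moves.
- ctrl.finish_job(): hands the job in, once; it reports no verdict.
The state is a dict: "t": time; "q": joint angles; "qvel": joint speeds; "tau": joint torques, N m; "eef_pos": TCP position; "eef_rot": TCP orientation; "force": force on the tool from outside, world axes, zero at the start; "wrist_torque": the same for the moment, N m; "grip_width": finger opening in mm.
Only numpy, scipy, OpenCV 4.12 (cv2) and the standard library are available. Lean on these libraries where they do the work, as an engineer would, in place of code of your own. Each camera call takes 0.05 s, during which the arm holds its last target.

## Working session

There is one attempt and no reset: what is moved stays moved. The work goes in short steps, each a Python script; the robot and the scene stay as the last script left them, time stands still between calls to the robot, and variables do not carry over. Pictures are saved under pics/ and viewed, and the job is handed in when it is done.

```bash
ls; mkdir -p pics
python3 - <<'E'
from plant import ctrl,sensors,optics
import cv2,numpy as np
np.set_printoptions(precision=3,suppress=True)
s=sensors.read_state();print(s['t'],s['eef_pos'],s['eef_rot'],s['grip_width'],ctrl.tcp_to_tips)
for n in ['top','side']:
    im,d=optics.grab_frame(n);cv2.imwrite(f'pics/{n}0.png',im[:,:,::-1]);np.save(f'pics/{n}0_d.npy',d);np.save(f'pics/{n}0_i.npy',im)
    p=optics.camera_params(n);print(n,p['mtx'],p['R'],p['t'],(-np.array(p['R']).T@p['t']),(d>0).mean())
print(optics.camera_params('wrist'))
E
```

```text
pics
0.0 [131.839 558.965 255.116] [[-0.973  0.23  -0.001]
 [ 0.23   0.973 -0.002]
 [ 0.    -0.002 -1.   ]] 85.48324286402405 25.0
top [[392.677   0.    254.577]
 [  0.    392.677 198.205]
 [  0.      0.      1.   ]] [[-0.001 -1.     0.001]
 [-0.994  0.001 -0.106]
 [ 0.106 -0.001 -0.994]] [ -32.831  510.832 1575.965] [ 340.39   -31.144 1621.375] 0.9958445231119791
side [[482.66    0.    253.494]
 [  0.    482.66  195.234]
 [  0.      0.      1.   ]] [[ 0.875 -0.485 -0.   ]
 [-0.291 -0.524 -0.801]
 [ 0.388  0.7   -0.599]] [-432.616  226.196 1406.692] [ -101.86  -1076.391  1023.773] 0.9958089192708334
{'mtx': array([[309.966,   0.   , 259.63 ],
       [  0.   , 309.966, 186.826],
       [  0.   ,   0.   ,   1.   ]]), 'T_tool_cam': array([[  -0.   ,   -0.956,   -0.292,   75.134],
       [   1.   ,    0.   ,   -0.001,    0.886],
       [   0.001,   -0.292,    0.956, -117.754],
       [   0.   ,    0.   ,    0.   ,    1.   ]])}
```

View pics/top0.png

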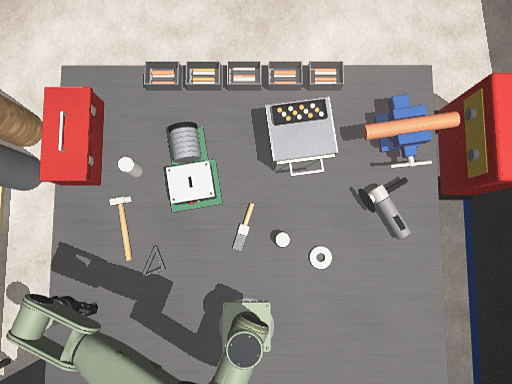

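View pics/side0.png

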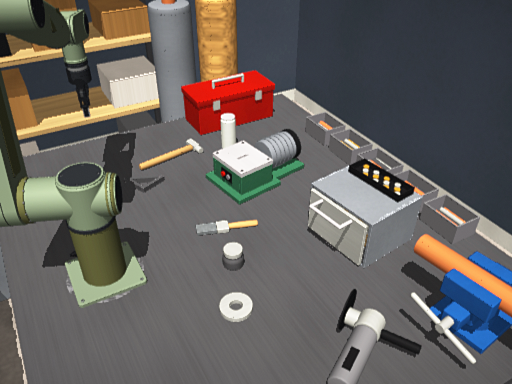

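```bash
cat > h.py <<'E'
from plant import ctrl,sensors,optics
import cv2,numpy as np
np.set_printoptions(precision=2,suppress=True)
def ray_plane(n,uv,z):
    p=optics.camera_params(n);K,R,t=[np.array(p[k],float) for k in('mtx','R','t')]
    uv=np.atleast_2d(np.array(uv,float));r=np.c_[uv,np.ones(len(uv))]@np.linalg.inv(K).T@R
    c=-R.T@t;s=(z-c[2])/r[:,2];return c+s[:,None]*r
def cloud(n,d):
    p=optics.camera_params(n);K,R,t=[np.array(p[k],float) for k in('mtx','R','t')]
    v,u=np.mgrid[:384,:512];P=np.stack([(u-K[0,2])/K[0,0]*d,(v-K[1,2])/K[1,1]*d,d],-1)
    return (P-t)@R
def wcloud(s,d):
    p=optics.camera_params('wrist');K=p['mtx'];T=p['T_tool_cam']
    v,u=np.mgrid[:384,:512];P=np.stack([(u-K[0,2])/K[0,0]*d,(v-K[1,2])/K[1,1]*d,d],-1)
    P=P@T[:3,:3].T+T[:3,3];return P@np.array(s['eef_rot']).T+np.array(s['eef_pos'])
def wray(s,uv,z):
    p=optics.camera_params('wrist');K=p['mtx'];T=p['T_tool_cam'];R=np.array(s['eef_rot'])
    uv=np.atleast_2d(np.array(uv,float));r=np.c_[uv,np.ones(len(uv))]@np.linalg.inv(K).T@T[:3,:3].T@R.T
    c=R@T[:3,3]+np.array(s['eef_pos']);k=(z-c[2])/r[:,2];return c+k[:,None]*r
def rotz(a,tilt=0):  # tool down; y axis at angle a
    y=np.array([np.cos(a),np.sin(a),0]);z=np.array([0,0,-1.]);x=np.cross(y,z);return np.c_[x,y,z]
E
python3 - <<'E'
from h import *
im=np.load('pics/top0_i.npy');d=np.load('pics/top0_d.npy');P=cloud('top',d)
a=im[80:230,130:360,::-1];cv2.imwrite('pics/crop0.png',cv2.resize(a,None,fx=3.4,fy=3.4,interpolation=cv2.INTER_CUBIC))
Z=P[...,2]
for nm,(r0,r1,c0,c1),(z0,z1) in [('cab',(85,185,255,350),(160,176)),('handle',(150,185,280,335),(132,150)),('guard',(150,215,160,225),(102,118)),('motor',(115,165,160,210),(125,145))]:
    m=np.zeros(Z.shape,bool);m[r0:r1,c0:c1]=True;m&=(Z>z0)&(Z<z1)
    q=P[m];
    if len(q)<5: print(nm,len(q));continue
    r=cv2.minAreaRect(q[:,:2].astype(np.float32));print(nm,len(q),np.median(q[:,2]),q.mean(0),r, cv2.boxPoints(r).tolist())
m=np.zeros(Z.shape,bool);m[165:203,168:214]=True;g=im.sum(2)
m&=(g<200)
n,l,st,ce=cv2.connectedComponentsWithStats(m.astype(np.uint8))
for i in range(1,n):print(st[i],ce[i],ray_plane('top',ce[i],110))
E
```

```text
cab 3173 167.83309056288374 [ 749.57 -210.13  167.85] ((757.42822265625, -210.75547790527344), (233.1923065185547, 250.5252685546875), 7.6894330978393555) [[625.1199340820312, -102.22018432617188], [658.6410522460938, -350.49267578125], [889.7365112304688, -319.290771484375], [856.2153930664062, -71.01828002929688]]
handle 167 146.1494099265744 [ 616.99 -229.88  144.91] ((622.9490966796875, -233.260986328125), (62.622745513916016, 194.86642456054688), 8.100007057189941) [[578.2216186523438, -141.2116241455078], [605.6785278320312, -334.13397216796875], [667.6765747070312, -325.31036376953125], [640.2196655273438, -132.38800048828125]]
guard 1583 109.62037800475039 [570.53 220.2  109.78] ((598.7044677734375, 224.7478790283203), (207.18870544433594, 170.57252502441406), 9.476725578308105) [[482.4818115234375, 291.813720703125], [510.5660400390625, 123.56905364990234], [714.9271240234375, 157.68203735351562], [686.8428955078125, 325.92669677734375]]
motor 509 130.72864754083844 [729.95 245.82 130.92] ((727.6487426757812, 245.26992797851562), (140.13661193847656, 74.6601791381836), 10.81
[... 327 characters left out ...]
65.] [[632.51 140.87 110.  ]]
[168 166   1   1   1] [168. 166.] [[628.65 304.77 110.  ]]
[211 167   1   4   4] [211.  168.5] [[618.65 136.81 110.  ]]
[212 174   1   2   2] [212.  174.5] [[594.95 132.66 110.  ]]
[189 177   3  10  20] [190.  181.5] [[567.45 217.88 110.  ]]
[212 177   1   1   1] [212. 177.] [[585.1  132.55 110.  ]]
[213 180   1   4   4] [213.  181.5] [[567.4  128.48 110.  ]]
[168 189   2  11  13] [168.31 194.46] [[516.78 301.05 110.  ]]
[212 197   2   1   2] [212.5 197. ] [[506.77 129.78 110.  ]]
[198 198  13   3  17] [203.65 198.88] [[499.47 163.96 110.  ]]
[182 200  15   3  19] [189.53 201.26] [[490.25 218.43 110.  ]]
[170 202   1   1   1] [170. 202.] [[487.44 293.85 110.  ]]
```

View pics/crop0.png

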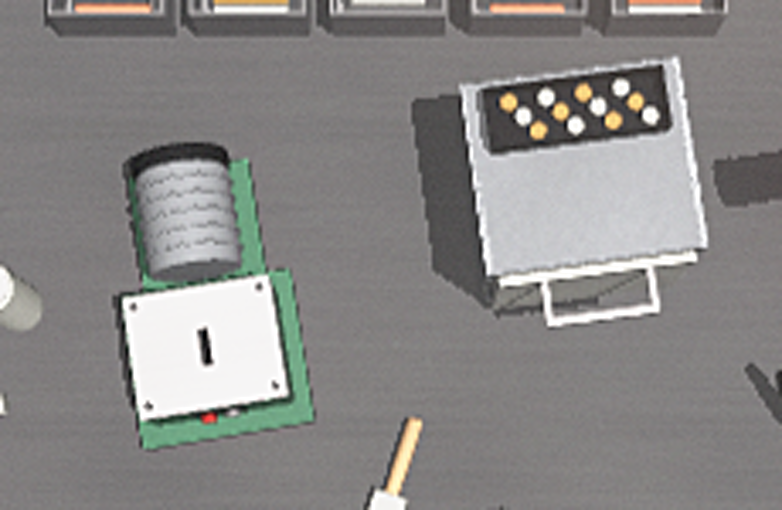

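Run:
```python
from h import *
im=np.load('pics/top0_i.npy')
m=np.zeros(im.shape[:2],np.uint8);m[165:180,280:335]=1
m&=(im.min(2)>200).astype(np.uint8)
print('\n'.join(''.join('#' if x else '.' for x in r[280:335]) for r in m[160:180]))
s=np.load('pics/side0_i.npy')
cv2.imwrite('pics/crops.png',cv2.resize(s[170:270,290:430,::-1],None,fx=5,fy=5,interpolation=cv2.INTER_CUBIC))
for p in [(291.7,174.5),(323.5,171),(307.8,172.9)]:print(ray_plane('top',p,144))
print('tin/flange/brush',ray_plane('top',[(282,240)],60),ray_plane('top',[(320,257)],16),ray_plane('top',[(250,205),(238,248)],15))
```

```text
.......................................................
.......................................................
.......................................................
.......................................................
.......................................................
.........###.............................##............
..........##.............................##............
..........##..............................##...........
..........##..............................##...........
..........##..............................##...........
..........##........................########...........
..........##................################...........
..........##.........#################.................
...........###################.........................
...........############................................
...........####........................................
.......................................................
.......................................................
.......................................................
.......................................................
[[ 589.03 -174.55  144.  ]]
[[ 602.46 -295.96  144.  ]]
[[ 595.16 -235.97  144.  ]]
tin/flange/brush [[ 341.02 -141.48   60.  ]] [[ 272.48 -297.85   16.  ]] [[484.07 -14.43  15.  ]
 [308.9   34.21  15.  ]]
```

View pics/crops.png

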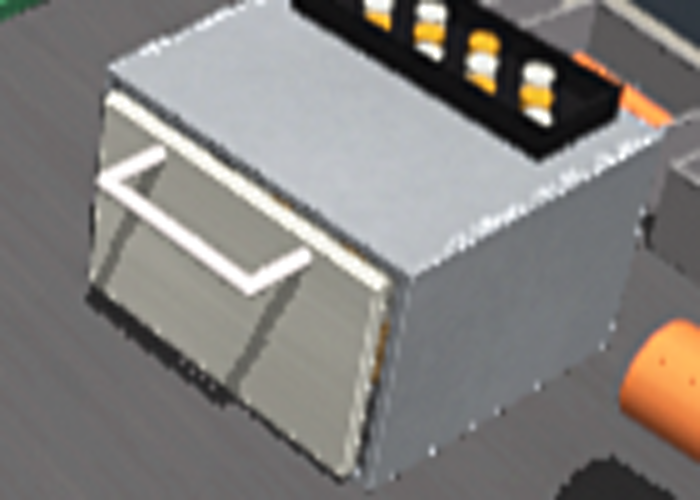

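Run:
```python
from h import *
print(ray_plane('side',[(311,206.2),(340,228)],144).tolist())
a=np.deg2rad(7.5)
X=np.array([np.cos(a),np.sin(a),0])
H=np.array([595.5,-235,144.])
# choose tool rotation: jaw y along +-X
for s in (0,np.pi):
    R=rotz(a+s); 
    for pt in (H+[0,0,106],H+[0,0,6],H-160*X+[0,0,6]):
        print(s,ctrl.solve_ik(pt,R))
```

```text
[[590.3127254637598, -177.73101204971942, 144.0], [605.0525500608842, -298.5559488001543, 144.0]]
0 [-0.51  0.35  1.38 -0.    1.42 -0.64]
0 [-0.51  0.44  1.47 -0.    1.24 -0.64]
0 [-0.7   0.18  1.81 -0.    1.15 -0.83]
3.141592653589793 [-0.51  0.35  1.38 -0.    1.42  2.5 ]
3.141592653589793 [-0.51  0.44  1.47 -0.    1.24  2.5 ]
3.141592653589793 [-0.7   0.18  1.81 -0.    1.15  2.31]
```

Run:
```python
from h import *
a=np.deg2rad(7.3);H=np.array([596.5,-236,144.])
ctrl.move_ptp(H+[0,0,86],rotz(a));ctrl.gripper_to(45,40)
s=sensors.read_state();im,d=optics.grab_frame('wrist');cv2.imwrite('pics/w1.png',im[:,:,::-1])
np.savez('pics/w1.npz',im=im,d=d,p=s['eef_pos'],R=s['eef_rot']);print(s['t'],s['eef_pos'],s['force'],s['grip_width'])
```

```text
3.8 [ 596.51 -235.94  229.99] [-0.05  0.11 -0.32] 45.00377467277642
```

View pics/w1.png

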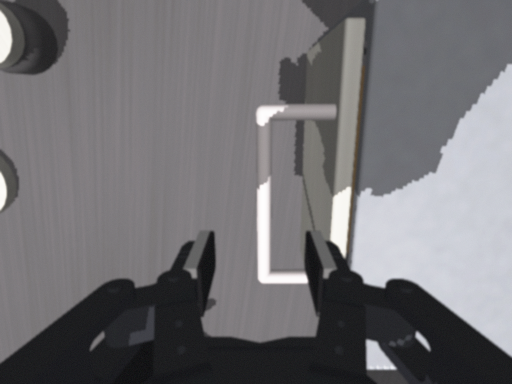

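Run:
```python
from h import *
f=np.load('pics/w1.npz');s=dict(eef_pos=f['p'],eef_rot=f['R'])
print(wray(s,[(263.5,113),(264,276),(263.7,195)],147))
```

```text
[[ 590.62 -173.27  147.  ]
 [ 606.42 -290.24  147.  ]
 [ 597.89 -227.36  147.  ]]
```

Run:
```python
from h import *
a=np.deg2rad(7.6);H=np.array([598,-232,149.]);X=np.array([np.cos(a),np.sin(a),0]);R=rotz(a)
ctrl.move_ptp(H+[0,0,80],R)
print(ctrl.move_l(H,R,vel=120,threshold=15)); s=sensors.read_state();print(s['eef_pos'],s['force'])
ctrl.gripper_to(0,30); s=sensors.read_state();print(s['grip_width'],s['force'])
print(ctrl.move_l(H-154*X,R,vel=110,threshold=25)); s=sensors.read_state();print(s['t'],s['eef_pos'],s['force'],s['grip_width'])
print(ctrl.move_l(H-168*X,R,vel=30,threshold=14)); ctrl.hold(.25);s=sensors.read_state();print(s['t'],s['eef_pos'],s['force'],s['grip_width'],X@(H-s['eef_pos']))
```

```text
False
[ 598.61 -232.33  149.8 ] [ 0.89 -0.05  0.37]
8.751650242491463 [0.26 0.34 3.21]
False
6.875 [ 444.34 -252.91  150.13] [-0.43  0.01  9.07] 8.58540535645532
True
7.4583 [ 440.5  -253.43  150.2 ] [-3.64  0.69  1.77] 8.803356983291993 158.9501056454229
```

Run:
```python
from h import *
a=np.deg2rad(7.6);X=np.array([np.cos(a),np.sin(a),0]);Y=np.array([-X[1],X[0],0]);R=rotz(a)
ctrl.gripper_to(42,40); p=np.array(sensors.read_state()['eef_pos'])
ctrl.move_l(p+[0,0,100],R,vel=200)
ctrl.move_l(p+[0,0,150]+127*X-50*Y,R,vel=250)
s=sensors.read_state();im,d=optics.grab_frame('wrist');cv2.imwrite('pics/w2.png',im[:,:,::-1])
np.savez('pics/w2.npz',im=im,d=d,p=s['eef_pos'],R=s['eef_rot']);print(s['t'],s['eef_pos'],s['force'],s['grip_width'])
im,d=optics.grab_frame('side');cv2.imwrite('pics/s2.png',im[:,:,::-1]);np.savez('pics/s2.npz',im=im,d=d)
```

```text
9.2583 [ 573.51 -286.07  298.43] [-0.24 -0.32  1.05] 42.16038088856439
```

View pics/w2.png

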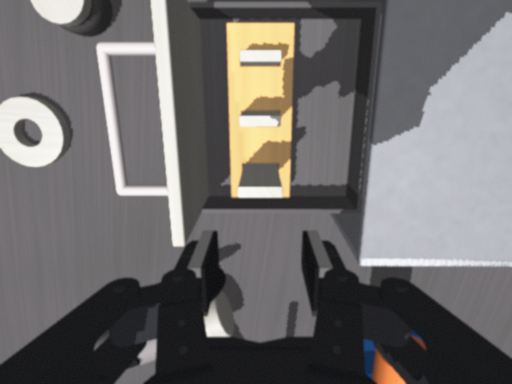

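View pics/s2.png

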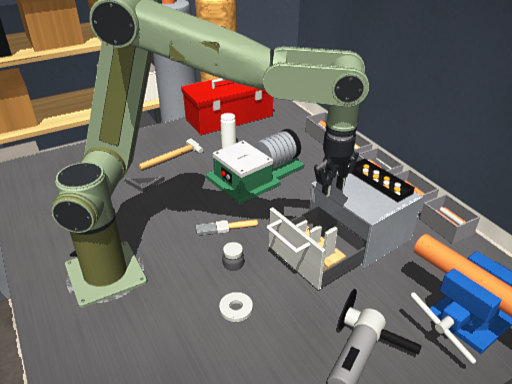

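Run:
```python
from h import *
f=np.load('pics/w2.npz');s=dict(eef_pos=f['p'],eef_rot=f['R']);im=f['im'];P=wcloud(s,f['d'])
m=np.zeros(im.shape[:2],np.uint8);m[20:205,225:300]=1
m&=(im.min(2)>150).astype(np.uint8)
n,l,st,ce=cv2.connectedComponentsWithStats(m)
for i in range(1,n):
    if st[i][4]<60: continue
    q=P[l==i];z=np.median(q[:,2]);c=cv2.minAreaRect(np.argwhere(l==i)[:,::-1].astype(np.float32))
    w=wray(s,[c[0]],z)[0]
    pts=wray(s,cv2.boxPoints(c),z);r=cv2.minAreaRect(pts[:,:2].astype(np.float32))
    print(st[i],ce[i],c,'z',z,w,r)
print('handle',wray(s,[(102,48),(122,190)],149))
```

```text
[ 228   24   65   85 3272] [255.03  60.53] ((260.0, 66.0), (64.0, 84.0), 0.0) z 60.20945329196273 [ 558.88 -184.17   60.21] ((559.0723266601562, -185.6922607421875), (71.35247802734375, 84.4547119140625), 7.6157426834106445)
[277 113  12  28 137] [282.81 128.12] ((282.5, 126.5), (27.0, 11.0), 90.0) z 60.01841027957329 [ 592.68 -244.35   60.02] ((592.7849731445312, -244.5211944580078), (12.626712799072266, 30.421804428100586), 8.533770561218262)
[ 238  115   41   44 1044] [256.1  130.53] ((258.0, 136.5), (43.0, 40.0), 90.0) z 60.69047292601941 [ 566.61 -259.15   60.69] ((566.6048583984375, -259.6375427246094), (46.656494140625, 48.98348617553711), 7.662054061889648)
[236 186  48  12 515] [259.25 191.87] ((259.5, 191.5), (47.0, 11.0), 0.0) z 149.8993992755173 [ 573.75 -296.    149.9 ] ((573.73388671875, -296.02337646484375), (42.653602600097656, 10.427087783813477), 7.701410293579102)
handle [[ 433.76 -194.26  149.  ]
 [ 450.08 -311.56  149.  ]]
```

Run:
```python
from h import *
a=np.deg2rad(7.7);X=np.array([np.cos(a),np.sin(a),0]);Y=np.array([-X[1],X[0],0])
B=np.array([573.75,-296,150.]);b=np.deg2rad(9.6);S=np.array([567.4,217.9,110])
for k in(1,-1):
    R=rotz(a+k*np.pi/2);print(k,[ctrl.solve_ik(p,R) for p in(B+[0,0,150],B+[0,0,-16])]);R=rotz(b+k*np.pi/2);print([ctrl.solve_ik(S+[0,0,h],R) for h in (250,75)])
R=rotz(a+np.pi/2)
print(R)
ctrl.move_ptp(B+[0,0,150]+(60*X),R)
s=sensors.read_state();im,d=optics.grab_frame('wrist');cv2.imwrite('pics/w3.png',im[:,:,::-1])
np.savez('pics/w3.npz',im=im,d=d,p=s['eef_pos'],R=s['eef_rot']);print(s['t'],s['eef_pos'],s['q'])
```

```text
1 [array([-0.61,  0.33,  1.3 , -0.  ,  1.51, -2.32]), array([-0.61,  0.47,  1.46, -0.  ,  1.21, -2.32])]
[array([ 0.22,  0.22,  1.32, -0.  ,  1.61, -1.51]), array([ 0.22,  0.34,  1.53, -0.  ,  1.27, -1.51])]
-1 [array([-0.61,  0.33,  1.3 , -0.  ,  1.51,  0.83]), array([-0.61,  0.47,  1.46, -0.  ,  1.21,  0.83])]
[array([ 0.22,  0.22,  1.32, -0.  ,  1.61,  1.63]), array([ 0.22,  0.34,  1.53, -0.  ,  1.27,  1.63])]
[[-0.99 -0.13  0.  ]
 [-0.13  0.99  0.  ]
 [-0.    0.   -1.  ]]
10.725 [ 632.78 -287.97  300.07] [-0.55  0.44  1.15 -0.    1.55 -2.26]
```

View pics/w3.png

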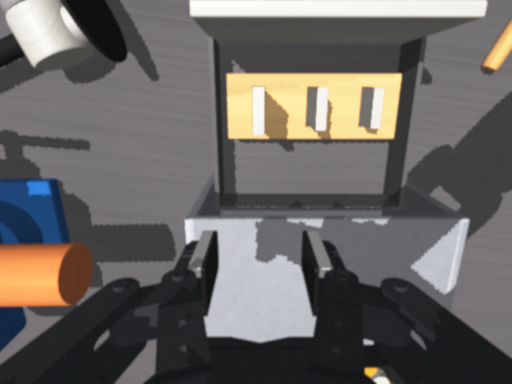

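```bash
cat >> h.py <<'E'
def bartop(fn):
    f=np.load(fn);s=dict(eef_pos=f['p'],eef_rot=f['R']);P=wcloud(s,f['d'])
    m=((P[...,2]>143)&(P[...,2]<153)&(f['im'].min(2)>140)&(np.abs(P[...,0]-573)<30)&(np.abs(P[...,1]+296)<20)).astype(np.uint8)
    c=cv2.minAreaRect(np.argwhere(m)[:,::-1].astype(np.float32)); w=wray(s,[c[0]],150)[0]
    pts=wray(s,cv2.boxPoints(c),150);r=cv2.minAreaRect(pts[:,:2].astype(np.float32))
    return c,w,r,P[m>0].mean(0),f['R']
E
python3 - <<'E'
from h import *
o=[bartop('pics/w2.npz'),bartop('pics/w3.npz')]
for c in o: print(*c[:4])
# true = w - R e  (2D)
A=(o[0][4]-o[1][4])[:2,:2];e=np.linalg.solve(A,(o[0][1]-o[1][1])[:2]);print('e tool',e,o[0][1][:2]-o[0][4][:2,:2]@e)
E
```

```text
((259.5, 191.0), (10.0, 43.0), 90.0) [ 575.06 -295.83  150.  ] ((575.0552368164062, -295.8553771972656), (38.95159149169922, 9.456815719604492), 7.678194522857666) [ 575.02 -295.9   149.86]
((258.0, 110.5), (47.0, 12.0), 90.0) [ 573.21 -296.4   150.  ] ((573.6270141601562, -296.37078857421875), (38.42237854003906, 10.304877281188965), 7.645889759063721) [ 572.86 -296.56  150.01]
e tool [1.11 0.8 ] [ 574.42 -297.04]
```

Run:
```python
from h import *
a=np.deg2rad(7.7);R=rotz(a+np.pi/2);B=np.array([574.,-296.4,0])
ctrl.move_l(B+[0,0,215],R,vel=250)
print(ctrl.move_l(B+[0,0,134],R,vel=100,threshold=12))
s=sensors.read_state();print(s['t'],s['eef_pos'],s['force'],s['grip_width'])
ctrl.gripper_to(0,80);s=sensors.read_state();print(s['t'],s['eef_pos'],s['force'],s['grip_width'])
p=np.array(s['eef_pos'])
ctrl.move_l(p+[0,0,60],R,vel=100);s=sensors.read_state();print(s['force'],s['grip_width'])
ctrl.move_l([B[0],B[1],314],R,vel=200)
s=sensors.read_state();print(s['t'],s['eef_pos'],s['force'],s['grip_width'])
im,d=optics.grab_frame('side');cv2.imwrite('pics/s4.png',im[:,:,::-1])
```

```text
False
12.3 [ 574.63 -296.81  134.88] [-0.91  0.34 -0.35] 41.759478031448616
12.6917 [ 574.62 -296.85  135.09] [-0.37 -0.51  2.59] 9.490977509661557
[-0.23 -0.   -3.66] 9.255972425517918
14.1917 [ 573.21 -295.88  311.98] [-0.37 -0.18 -4.18] 9.012358542527265
```

View pics/s4.png

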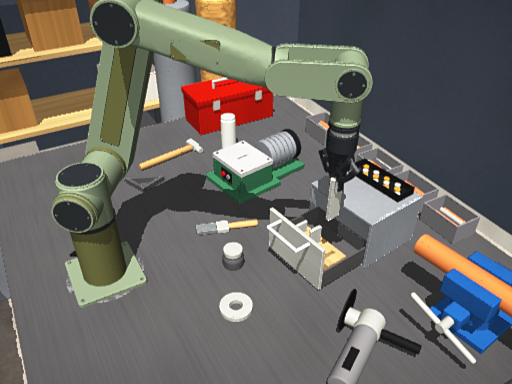

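Run:
```python
from h import *
b=np.deg2rad(9.6);R=rotz(b+np.pi/2);xs=np.array([np.cos(b),np.sin(b),0]);S=np.array([567.4,217.9,0])
ctrl.move_ptp(S+70*xs+[0,0,312],R);ctrl.hold(.3)
s=sensors.read_state();im,d=optics.grab_frame('wrist');cv2.imwrite('pics/w5.png',im[:,:,::-1])
np.savez('pics/w5.npz',im=im,d=d,p=s['eef_pos'],R=s['eef_rot']);print(s['t'],s['eef_pos'],s['force'],s['eef_rot'],s['grip_width'])
```

```text
16.4583 [636.67 228.85 312.01] [ 0.37  0.45 -3.21] [[-0.99 -0.17  0.  ]
 [-0.17  0.99 -0.  ]
 [ 0.   -0.   -1.  ]] 9.079869436164309
```

View pics/w5.png

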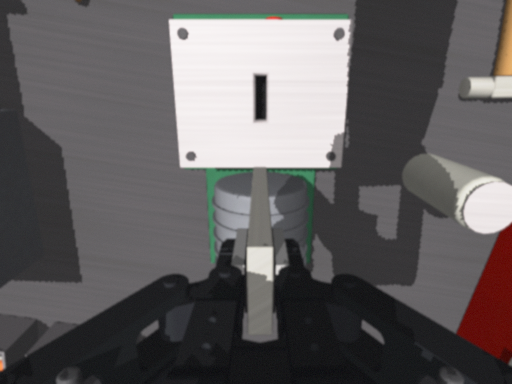

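Run:
```python
from h import *
f=np.load('pics/w5.npz');im=f['im'];s=dict(eef_pos=f['p'],eef_rot=f['R']);P=wcloud(s,f['d']);g=im.mean(2)
T=(P-f['p'])@f['R']   # tool coords
# slot subpixel: dark threshold half
m=np.zeros(g.shape,np.uint8);m[55:140,235:285]=(g[55:140,235:285]<120)
n,l,st,ce=cv2.connectedComponentsWithStats(m);print(st[1:],ce[1:])
i=1+np.argmax(st[1:,4]);c=cv2.minAreaRect(np.argwhere(l==i)[:,::-1].astype(np.float32));print(c)
pts=wray(s,cv2.boxPoints(c),110);print(cv2.minAreaRect(pts[:,:2].astype(np.float32)))
for dz in(108,110,112):
    w=wray(s,[c[0]],dz)[0];print(dz,w,(w-f['p'])@f['R'])
q=P[30:150,185:335].reshape(-1,3);q=q[abs(q[:,2]-110)<6];print('guard z',np.median(q[:,2]))
mg=((P[...,2]>100)&(P[...,2]<118)&(g>150)).astype(np.uint8);mg[175:]=0
cs=max(cv2.findContours(mg,0,2)[0],key=cv2.contourArea);r=cv2.minAreaRect(cs)
hull=wray(s,cs[:,0].astype(float),110);r=cv2.minAreaRect(hull[:,:2].astype(np.float32));print('guard',r)
# bar
mb=(T[...,2]>-10)&(T[...,2]<125)&(abs(T[...,1])<9)&(T[...,0]>10)&(T[...,0]<35)
for z0 in range(0,125,12):
    k=mb&(T[...,2]>=z0)&(T[...,2]<z0+12)
    if k.sum():
        t=T[k];rr=np.argwhere(k);print(z0,k.sum(),np.percentile(t[:,0],[5,50,95]),t[:,1].min(),t[:,1].max(),'rows',rr[:,0].min(),rr[:,0].max())
for r in (169,172,180,190,200,215,230):print(r,g[r,246:276].astype(int))
```

```text
[[255  75  11  45 494]] [[259.99  96.96]]
((260.0, 97.0), (44.0, 10.0), 90.0)
((567.5595092773438, 218.56825256347656), (41.898616790771484, 10.1104154586792), 9.536130905151367)
108 [567.18 218.5  108.  ] [ 70.24   1.32 204.01]
110 [567.15 218.49 110.  ] [ 70.27   1.32 202.01]
112 [567.12 218.49 112.  ] [ 70.3    1.31 200.01]
guard z 110.03718689396153
guard ((567.4573974609375, 218.7709503173828), (139.40675354003906, 169.98683166503906), 9.534716606140137)
0 435 [10.93 20.02 20.68] -8.955347827794125 8.919382408800137 rows 218 250
12 332 [10.97 20.19 20.74] -8.981391545618859 8.990122967468336 rows 208 237
24 157 [20.05 20.43 20.78] -4.0878350714017495 5.801834221119594 rows 200 209
36 127 [20.13 20.49 20.8 ] -3.870734244688076 5.612135805630373 rows 193 201
48 104 [20.1  20.52 20.89] -4.091126723146751 5.832370567133688 rows 187 193
60 94 [20.28 20.6  20.9 ] -3.872872198122224 5.619244572136164 rows 181 187
72 70 [20.25 20.64 20.86] -4.145348903043695 5.7592851686046345 rows 177 181
84 67 [20.35 20.62 20.92] -3.7180761883509135 5.441561598189384 rows 172 176
96 56 [20.4  20.7  20
[... 322 characters left out ...]
113 112 113 112
 114 108  92  78  80  83  85  85  82  77  77  84]
180 [ 85  86  86  86  84  93 105 112 113 114 115 114 114 113 114 113 113 112
 112 112 106  90  85  83  83  83  83  85  84  84]
190 [ 91  90  89  89  93 100 111 114 114 114 114 114 114 114 112 114 114 114
 112 114 110 101  90  86  90  89  91  90  90  89]
200 [174 176 178 172 157 133 117 112 114 115 115 116 115 114 112 114 113 113
 114 114 113 109 112 135 157 165 166 154 125  99]
215 [144 143 137 127 117 113 113 113 112 114 117 116 115 117 113 114 114 114
 113 114 114 114 110 104 105 120 128 132 136 135]
230 [103  93 101 111 114 114 112 115 114 116 117 115 116 114 114 113 114 113
 116 114 114 114 114 112 104  81  64  70  77  80]
```

Run:
```python
from h import *
f=np.load('pics/w5.npz');b=np.deg2rad(9.55);R=rotz(b+np.pi/2)
G=f['p']+f['R']@[69.6,.47,0];print(G)
cmd=np.array([G[0],G[1],300.]);ctrl.move_l(cmd,R,vel=150)
cmd[2]=237;ctrl.move_l(cmd,R,vel=120)
for i in range(3):
    ctrl.hold(.3);s=sensors.read_state();e=np.array(s['eef_pos'])[:2]-G[:2];print(s['t'],s['eef_pos'],e,s['force'])
    if np.linalg.norm(e)<.3:break
    cmd[:2]-=e;ctrl.move_l(cmd,R,vel=20)
np.save('pics/cmd.npy',cmd);np.save('pics/G.npy',G)
s=sensors.read_state();im,d=optics.grab_frame('wrist');cv2.imwrite('pics/w6.png',im[:,:,::-1]);np.savez('pics/w6.npz',im=im,d=d,p=s['eef_pos'],R=s['eef_rot'])
```

```text
[567.95 217.78 312.01]
18.1 [568.44 217.91 238.04] [0.49 0.13] [-1.06  0.55 -4.35]
18.65 [567.44 217.66 236.95] [-0.51 -0.12] [ 1.1   0.41 -4.42]
19.2 [567.96 217.77 236.98] [ 0.01 -0.01] [ 0.62  0.   -3.76]
```

View pics/w6.png

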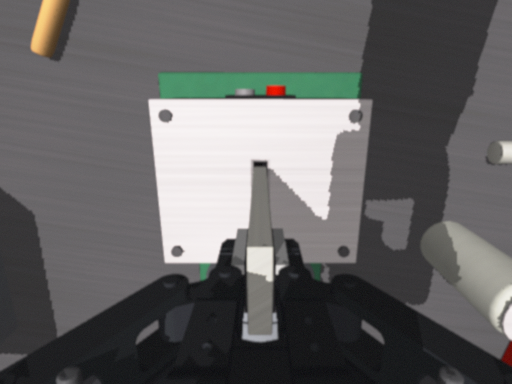

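Run:
```python
from h import *
cmd=np.load('pics/cmd.npy');b=np.deg2rad(9.55);R=rotz(b+np.pi/2)
for z,th in((222,10),(207,8),(198,8)):
    cmd[2]=z;h=ctrl.move_l(cmd,R,vel=35,threshold=th);s=sensors.read_state();print(z,h,s['t'],s['eef_pos'],s['force'],s['wrist_torque'],s['grip_width'])
    if h:break
im,d=optics.grab_frame('side');cv2.imwrite('pics/s7.png',cv2.resize(im[100:230,180:360,::-1],None,fx=4,fy=4))
```

```text
222 False 19.825 [567.83 217.76 221.65] [ 0.32  0.08 -4.03] [-0.04 -0.01 -0.03] 9.115843030828717
207 False 20.4 [567.87 217.73 206.73] [-0.44  0.66 -3.42] [-0.   -0.01 -0.02] 8.557161936295099
198 False 20.8083 [567.66 217.69 197.48] [-0.51 -0.11 -3.96] [ 0.02 -0.05 -0.  ] 9.36417242454837
```

View pics/s7.png

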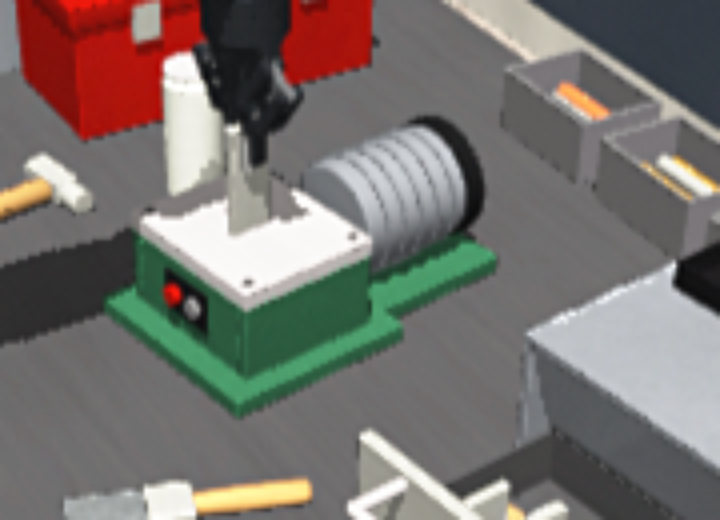

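Run:
```python
from h import *
cmd=np.load('pics/cmd.npy');b=np.deg2rad(9.55);R=rotz(b+np.pi/2)
for z in (195,193,191,188,185,184):
    cmd[2]=z;h=ctrl.move_l(cmd,R,vel=20,threshold=25);s=sensors.read_state();print(z,h,s['t'],s['eef_pos'],s['force'],s['grip_width'])
    if h:break
ctrl.hold(.5);s=sensors.read_state();print(s['eef_pos'],s['force'],s['grip_width'])
im,d=optics.grab_frame('wrist');cv2.imwrite('pics/w8.png',im[:,:,::-1]);np.savez('pics/w8.npz',im=im,d=d,p=s['eef_pos'],R=s['eef_rot'])
im,d=optics.grab_frame('side');cv2.imwrite('pics/s8.png',im[:,:,::-1])
```

```text
195 False 21.1583 [568.09 217.78 195.17] [ 0.25 -0.06 -1.4 ] 9.12154598607105
193 False 21.4083 [568.28 217.82 194.11] [-1.71 -0.91  3.52] 9.203693445360653
191 False 21.6583 [568.24 217.81 191.47] [-1.63 -0.06  4.13] 9.089531906949684
188 False 21.9583 [568.24 217.8  188.15] [-0.74  0.53  4.1 ] 8.698286387577214
185 False 22.2583 [568.26 217.83 185.34] [-1.18 -0.75  5.43] 9.267503708918554
184 False 22.5083 [568.26 217.83 184.48] [-1.03 -1.08  4.77] 9.12309123515559
[568.26 217.84 184.55] [-0.99 -0.48  6.31] 9.056847217939069
```

View pics/w8.png

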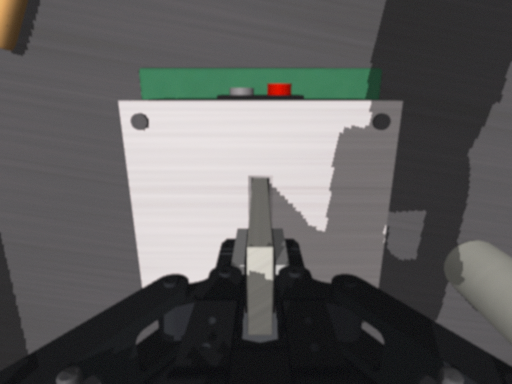

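View pics/s8.png

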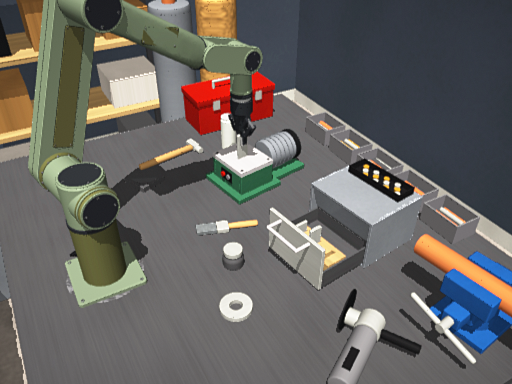

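Run:
```python
from h import *
for k in('w5','w8'):
    g=np.load(f'pics/{k}.npz')['im'].mean(2);print(k,g[325:350,260].astype(int))
s=sensors.read_state();print(s['t'],s['force'],s['eef_pos'])
ctrl.finish_job()
```

```text
w5 [114 116 118 117 120 117 116 115 112 106 102 104 105 101 104 103  91  69
  38  20  23  21  16  18  18]
w8 [104 105 106 106 105 105 104 102 100  94  85  80  79  81  80  82  75  54
  29  22  19  18  14  13  16]
23.1083 [-2.36 -1.38  6.21] [568.28 217.82 184.57]
the job is handed in; nothing more can be done
```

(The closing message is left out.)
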